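# Roll the mandrel into the vee cradle and clamp it

### The job

Lay the long round brass bar across the sloping rails of the wooden vee cradle, let go of it so that it rolls under the arm and settles in the vee, about evenly across the two cheeks. Only once it has come to rest there by itself, press the black clamp knob down until its foot sits on the bar.

Things in the scene. Friction and masses are not known exactly. Their poses are not given: they have to be found in the camera images.
- long_bar: Plain brass round bar, 24 mm in diameter, 110 mm long, 0.3 to 0.6 kg, lying on the table. Origin at its centre (12 mm above the table at the start), y axis along the bar; x and z turn as it rolls. Look-alike bystanders: a square brass bar 24 x 24 x 110 mm and a round bar of the same diameter only 60 mm long.
- cradle: Wooden vee cradle fixed to the table; plywood base 10 mm thick, x -124 to 66, y -42 to 42 mm. Origin on the table under the vee's bottom line, z up, y along the vee. Two cheeks 13 mm wide, centred at y = -29 and +29 mm, carry rails and vee; the 45 mm gap between them is open down to the base. A steel arm (y -12 to 12, x -14 to 58, z 61 to 73 mm) hangs over the vee from an upright behind it.
- rails (a point): Point where the bar's centre lies when laid on the loading rails: cradle x = -85, y = 0, z = 45 mm. The rails are the sloping tops of the cheeks, 37 mm above the table at cradle x = -118 mm, falling to 24 mm at x = -12 mm (7 degrees), where the vee begins. Laid across them, parallel to the cradle's y, the bar rolls under the arm into the vee by itself. Axes as the cradle's.
- vee (a point): Where the centre of the seated bar belongs: cradle x = 0, y = 0, z = 29 mm. The vee is 90 degrees, its bottom 12 mm above the table, its far flank 37 mm high at cradle x = 25 mm. Axes as the cradle's.
- clamp (a joint): Plunger of the clamp, sliding straight down through the arm over the middle of the vee; metres down, 0 = fully up (starts at 0 to 0.003), end stop 0.018. It stays where it is left (about 3 N of friction). Its rubber foot, 18 mm across, meets a seated bar at about 0.015.
- knob_top (a point): Centre of the flat top of the black clamp knob, 24 mm across, 10 mm thick; 102 mm above the table with the clamp fully up, at x = 0, y = 0 of the cradle; pressed straight down.

How it is judged (in metres and radians):
On the way:
1. the long round bar lies in the vee, let go of and at rest, while the clamp is still up (x of long_bar in the frame of cradle between -0.008 and 0.008 m and y of long_bar in the frame of cradle between -0.02 and 0.02 m and z of long_bar in the frame of cradle between 0.024 and 0.035 m and angle between the y axis of long_bar and the y axis of cradle, either way round below 0.17 rad and value of joint clamp below 0.007 m and contact force between long_bar and the fingers below 0.3 N and linear speed of long_bar below 0.02 m/s), for 0.2 s.
At the end, for the whole second after the job is handed in: The long round bar rests in the vee: centre within 8 mm of the vee line sideways and 20 mm of the cradle middle along it, axis 24 to 35 mm above the table, within 10 degrees of the vee line; clamp down past 0.011 m (foot on the bar or within 4 mm of it) (x of long_bar in the frame of cradle between -0.008 and 0.008 m and y of long_bar in the frame of cradle between -0.02 and 0.02 m and z of long_bar in the frame of cradle between 0.024 and 0.035 m and angle between the y axis of long_bar and the y axis of cradle, either way round below 0.17 rad and value of joint clamp above 0.011 m and linear speed of long_bar below 0.02 m/s); the robot touches nothing.
It also fails if it takes over 48 s, if anything falls off the work surface, if the arm or the gripper's body presses on something with over 40 N, if the wrist force passes 120 N, or if a joint passes its speed limit or range.

### The arm

A 6-joint arm with a two-finger parallel gripper is mounted at the origin on the work surface; the furniture and walls round the work are solid. World frame = base frame: x ahead of the robot, y to its left, z up, the work surface at z = 0. Lengths are in m, angles in degrees, forces in N, time in s.
With the tool pointing down it reaches from about 0.35 to 0.85 m from the base axis. Payload 8.1 kg.
Tool frame: the origin (TCP) lies where the fingers leave the gripper's body, on its centre line; the fingertips stand 84 mm ahead of it and the grasp point (between the pads) lies 65 mm ahead of it; z points along the fingers, y is the line along which they close (so a half turn about z gives the same grasp; the last joint's range is limited). The gripper opens to 93 mm and grips with 3 to 60 N. Pads are 15 mm wide; open, the fingers measure 128 mm over their backs; the gripper's body (75 mm by 188 mm) begins 65 mm behind the grasp point.
Start: joints at [-73.304, 7.471, 85.268, -0, 87.261, -4.893], TCP at [0.221, -0.558, 0.303] pointing down, gripper open.
Joint ranges: [-169.43, 169.43], [-51.17, 129.36], [1.28, 143.12], [-76.62, 256.62], [0, 156.53], [-152.29, 152.29]. Speed limits (degrees/s): [136.94, 136.94, 159.86, 180, 180, 180].

### API

Orientations are given as [roll, pitch, yaw] about the fixed x, y, z axes, in that order (R = Rz(yaw) Ry(pitch) Rx(roll)).
In Python, from rig import get_state, grab_frame, camera_info, job_done gives the robot as it stands.
- The arm moves only by the tool step_arm, never from a script. Its arguments are lists of equal length, an entry for each row: "dp": the shift along the tool's x, y, z in m, a list of three; "rotation": the turn, a rotation vector about the tool's x, y, z in rad, a list of three. A call has exactly 10 rows; each row is the pose to reach, as a shift and turn from the pose commanded when the call began, along the tool's axes at that moment; what a row does not reach only later rows make up. A row lasts 1/8 s, in which the tool goes at most 62.5 mm and 10.7 degrees, less where a joint would pass 70% of its speed; a pose out of reach is approached as far as the arm can. A call with a gripper value outside its range is refused whole. "hand" is the gripper command: -1 is shut, 1 is fully open, values between are in proportion, set as the call begins (left out, the last holds). The fingers move at their own pace and stop on an object; "squeeze" is the grip in N (left out, the last holds). Time passes only in rows, so rows that repeat a pose let the fingers close, or fill a call up. It gives the time, the measured TCP pose, the force, the opening and the grip force at its end, in the units of the state.
- get_state(): the state, without advancing time (a new reading comes with each control period).
- grab_frame(name): name is "side" or "top" or "wrist"; returns the picture (420x560x3 uint8, red, green, blue); there is no depth.
- camera_info(name): a dict with "fx", "fy", "cx", "cy" (pixels), "R" (3x3) and "t" (3): a world point X has camera coordinates R X + t; the wrist camera has in their place "tool_from_camera" (4x4, takes a point from camera to tool coordinates, whose origin is the TCP and whose axes are the flange's). Camera axes: x right, y down, z forward; pixel columns grow to the right and rows downward; lengths in m; the calibration is good to about 2 mm. The wrist camera is an equidistant fisheye: a pixel r from the principal point sees the ray r / f radians off the axis. A picture is of the moment at which its call begins: read the wrist's pose just before it. camera_info takes no time and is no camera call.
- job_done(): hands the job in; it is judged then, once.
The state is a dict: "clock": time; "joint_pos": joint angles; "qvel": joint speeds; "joint_efforts": joint torques, N m; "position": TCP position; "tcp_rot": TCP orientation; "force": force on the tool from outside, world axes, zero at the start; "wrist_torque": the same for the moment, N m; "gripper_width": finger opening in m; "finger_force": force on a finger pad.
Only numpy, scipy, OpenCV 4.12 (cv2) and the standard library are available. Lean on these libraries where they do the work, as an engineer would, in place of code of your own. Each camera call takes 0.05 s, during which the arm holds its last target. There are 200 camera calls.

## Working session

There is one attempt and no reset: what is moved stays moved. The work goes in short steps, Python scripts to look and compute and a tool call to move; the robot and the scene stay as the last step left them, time stands still between calls to the robot, and variables do not carry over. Pictures are saved under pics/ and viewed, at most 10 in all, crops included, and the job is handed in when it is done.

Besides the shell and the picture viewer there is one more tool, called after "Emit:" by a JSON object that holds its "fn" and its "kwargs", one argument or row to a line. step_arm: Moves the arm, as the interface text tells. Its arguments: {"type":"object","properties":{"dp":{"type":"array"},"rotation":{"type":"array"},"hand":{"type":"number"},"squeeze":{"type":"number"}},"required":["dp","rotation"]}

```bash
mkdir -p pics
python3 - <<'E'
from rig import *
import cv2,numpy as np
s=get_state();print(s['position'],s['tcp_rot'],s['gripper_width'],s['clock'])
for n in('top','side'):
    cv2.imwrite(f'pics/{n}.png',cv2.resize(grab_frame(n)[:,:,::-1],(800,600),interpolation=cv2.INTER_CUBIC)); print(n,camera_info(n))
print(camera_info('wrist'))
E
```

```text
[ 0.22065001 -0.55750595  0.30170868] [-1.79895274e+02 -9.25416811e-03  2.15851246e+01] 0.09314721488417474 0.0
top {'fx': 532.450392221169, 'fy': 532.450392221169, 'cx': 279.25469477491856, 'cy': 207.05215709573923, 'R': array([[-0.00606136, -0.99997367,  0.00399044],
       [-0.98062629,  0.00516266, -0.1958199 ],
       [ 0.19579414, -0.00510007, -0.98063176]]), 't': array([0.01268826, 0.53770599, 1.00517055])}
side {'fx': 408.924835595346, 'fy': 408.924835595346, 'cx': 284.21048229480806, 'cy': 210.46432131218907, 'R': array([[-0.96587059, -0.25750909, -0.02798334],
       [-0.07077772,  0.36629819, -0.92780178],
       [ 0.24916764, -0.89415586, -0.37202256]]), 't': array([0.52722226, 0.10551115, 0.75064523])}
{'fx': 325.19226210127806, 'fy': 325.19226210127806, 'cx': 280.81897453100373, 'cy': 211.4659700707428, 'tool_from_camera': array([[ 4.49072719e-05, -9.61559351e-01, -2.74597183e-01,
         7.62740971e-02],
       [ 9.99999831e-01,  2.02500757e-04, -5.45559975e-04,
         4.06371367e-04],
       [ 5.80194433e-04, -2.74597112e-01,  9.61559197e-01,
        -8.22348887e-02],
       [ 0.00000000e+00,  0.00000000e+00,  0.00000000e+00,
         1.00000000e+00]])}
```

View pics/top.png

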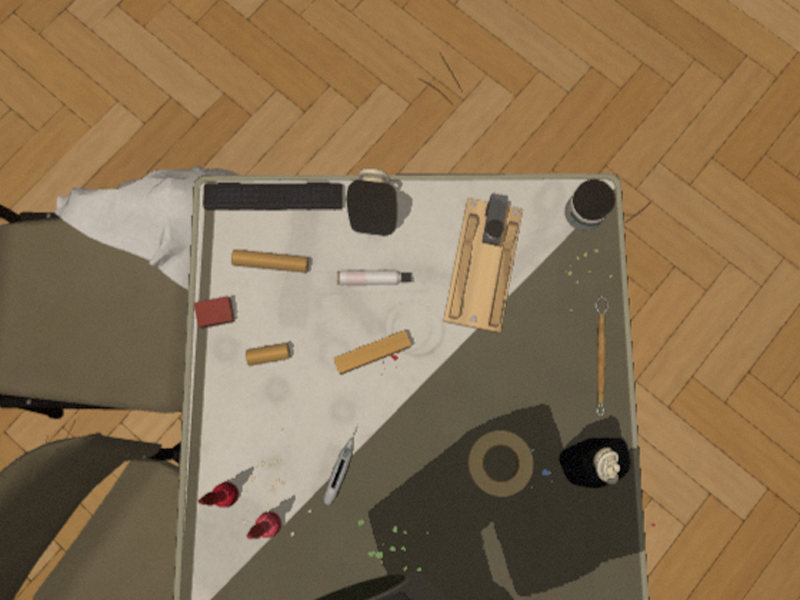

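View pics/side.png

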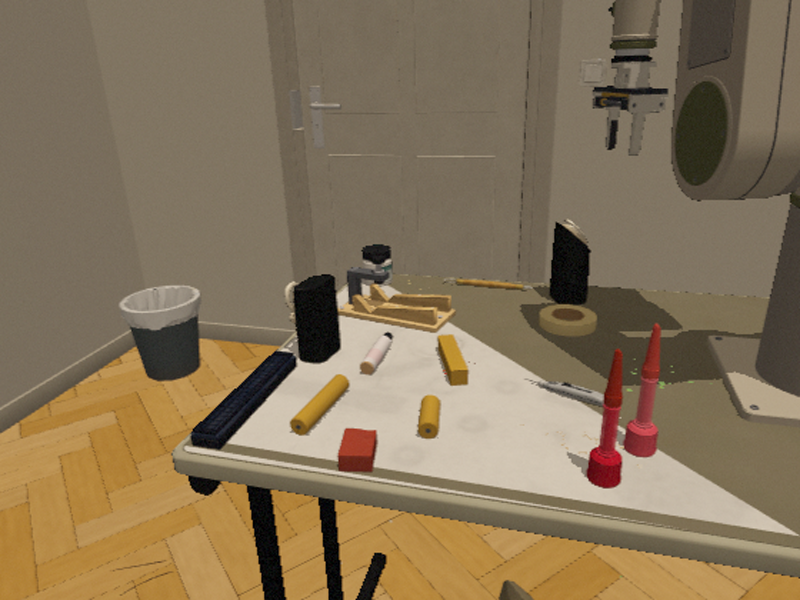

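The top view shows the long round bar at about (270,261). Its round end is visible at (297,427) in the side view. The square bar is at (373,352) and the short bar at (268,354). The cradle runs from the arm end at (495,200) to the loading end at (472,325). I'll enlarge the top view.

Run:
```python
from rig import *
import cv2
f=grab_frame('top')[:,:,::-1]
a=cv2.resize(f[165:205,155:225],None,fx=8,fy=8,interpolation=cv2.INTER_CUBIC)
b=cv2.resize(f[130:240,305:375],None,fx=5.4,fy=5.4,interpolation=cv2.INTER_CUBIC)
c=cv2.copyMakeBorder(cv2.resize(a,None,fx=.75,fy=.75),0,594-240,0,0,cv2.BORDER_CONSTANT)
cv2.imwrite('pics/crop.png',cv2.hconcat([b,c]))
```

```text
(no output)
```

View pics/crop.png

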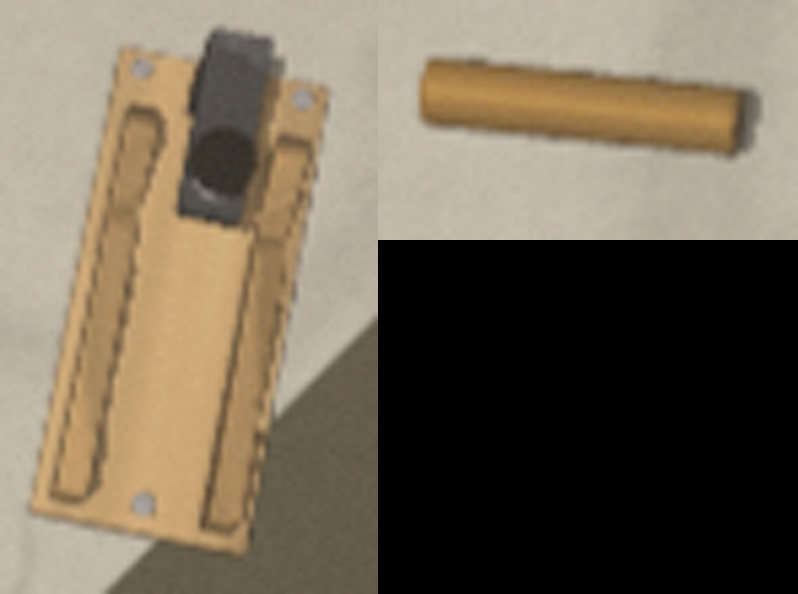

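The crop shows the cradle base corners at (32,512), (246,552), (328,90) and (120,48), with the knob at (221,160). The bar's axis runs from (422,91) to (742,122).

```bash
cat > h.py <<'E'
from rig import *
import numpy as np
from scipy.spatial.transform import Rotation as Ro
def w(n,u,v,z):
    c=camera_info(n);R=c['R'];d=R.T@[(u-c['cx'])/c['fx'],(v-c['cy'])/c['fy'],1];o=-R.T@c['t']
    return o+d*(z-o[2])/d[2]
def go(p,yaw,z=None):
    "shift/turn in tool axes from the commanded(~measured) pose to TCP p, tool down with yaw"
    s=get_state();R=Ro.from_euler('xyz',s['tcp_rot'],degrees=True)
    T=Ro.from_euler('xyz',[180,0,yaw],degrees=True)
    return R.inv().apply(np.array(p)-s['position']).round(4),(R.inv()*T).as_rotvec().round(4)
E
python3 - <<'E'
from h import *
b=lambda x,y:((x+.5)/5.4-.5+305,(y+.5)/5.4-.5+130)
a=lambda x,y:((x-378+.5)/6-.5+155,(y+.5)/6-.5+165)
P=np.array([w('top',*b(*q),.01)[:2] for q in[(32,512),(246,552),(328,90),(120,48)]])
C=np.array([(-124,42),(-124,-42),(66,-42),(66,42)])/1e3
print(P, [np.linalg.norm(P[i]-P[i-1]) for i in range(4)])
Pc,Cc=P-P.mean(0),C-C.mean(0)
t=np.arctan2((Cc[:,0]*Pc[:,1]-Cc[:,1]*Pc[:,0]).sum(),(Cc*Pc).sum());R=np.array([[np.cos(t),-np.sin(t)],[np.sin(t),np.cos(t)]])
o=P.mean(0)-R@C.mean(0);print('cradle',o,np.degrees(t),'rails',o+R@[-.085,0]); print('resid',P-(C@R.T+o))
print('knob',w('top',*b(221,160),.1))
e=[w('top',*a(*q),.012) for q in[(422,91),(742,122)]]
d=e[1]-e[0];print('bar',e,np.mean(e,0),np.linalg.norm(d),np.degrees(np.arctan2(d[1],d[0])))
E
```

```text
[[ 0.5096335  -0.05468237]
 [ 0.49379355 -0.13576185]
 [ 0.67684154 -0.17386211]
 [ 0.69448295 -0.09258076]] [np.float64(0.18869448289864657), np.float64(0.08261227007261965), np.float64(0.18697110394688374), np.float64(0.08317378256194885)]
cradle [ 0.62208857 -0.12008699] -11.66850664940038 rails [ 0.53884517 -0.10289583]
resid [[ 0.0004879  -0.00080629]
 [ 0.00163687  0.00037829]
 [-0.00138863  0.00070535]
 [-0.00073614 -0.00027736]]
knob [ 0.62204222 -0.11880893  0.1       ]
bar [array([0.60534354, 0.25382744, 0.012     ]), array([0.59369452, 0.14244195, 0.012     ])] [0.59951903 0.19813469 0.012     ] 0.11199298150861435 -95.97045264142568
```

Run:
```python
from h import *
print(go([.5995,.198,.25],84))
```

```text
(array([ 0.6302, -0.5631,  0.0528]), array([-1.2000e-03, -9.0000e-04, -1.0893e+00]))
```

Emit:
{"fn": "step_arm", "kwargs": {
  "dp": [
    [0.03, -0.027, 0],
    [0.073, -0.066, 0.005],
    [0.117, -0.105, 0.01],
    [0.161, -0.144, 0.015],
    [0.205, -0.183, 0.02],
    [0.249, -0.222, 0.025],
    [0.293, -0.262, 0.03],
    [0.337, -0.301, 0.035],
    [0.381, -0.34, 0.04],
    [0.42, -0.375, 0.045]
  ],
  "rotation": [
    [0, 0, -0.06],
    [0, 0, -0.14],
    [0, 0, -0.24],
    [0, 0, -0.34],
    [0, 0, -0.44],
    [0, 0, -0.54],
    [0, 0, -0.64],
    [0, 0, -0.74],
    [0, 0, -0.84],
    [0, 0, -0.9]
  ],
  "hand": 1,
  "squeeze": 25
}}

```text
clock: 1.4
position: [0.4738, -0.0526, 0.2576]
tcp_rot: [180.0, -0.0, 73.3]
force: [0.4, -1.5, 0.8]
gripper_width: 0.0932
finger_force: 0.0
```

Run:
```python
from h import *
print(go([.5995,.198,.25],84))
```

```text
(array([0.2761, 0.0485, 0.0076]), array([ 0.0003, -0.    , -0.1861]))
```

Emit:
{"fn": "step_arm", "kwargs": {
  "dp": [
    [0.04, 0.007, 0.001],
    [0.09, 0.016, 0.003],
    [0.14, 0.025, 0.004],
    [0.19, 0.033, 0.006],
    [0.24, 0.042, 0.007],
    [0.276, 0.0485, 0.0076],
    [0.276, 0.0485, 0.0076],
    [0.276, 0.0485, 0.0076],
    [0.276, 0.0485, 0.0076],
    [0.276, 0.0485, 0.0076]
  ],
  "rotation": [
    [0, 0, -0.03],
    [0, 0, -0.08],
    [0, 0, -0.13],
    [0, 0, -0.17],
    [0, 0, -0.186],
    [0, 0, -0.186],
    [0, 0, -0.186],
    [0, 0, -0.186],
    [0, 0, -0.186],
    [0, 0, -0.186]
  ]
}}

```text
clock: 2.65
position: [0.5996, 0.1945, 0.2504]
tcp_rot: [180.0, -0.0, 83.7]
force: [0.0, -0.5, -0.4]
gripper_width: 0.0928
finger_force: 0.0
```

Run:
```python
from h import *
import cv2
print(go([.5995,.198,.087],84))
s=get_state();f=grab_frame('wrist')
cv2.imwrite('pics/w1.png',cv2.resize(f[:,:,::-1],(800,600),interpolation=cv2.INTER_CUBIC))
c=camera_info('wrist');T=np.linalg.inv(c['tool_from_camera']);R=Ro.from_euler('xyz',s['tcp_rot'],degrees=True)
for p in ([.60534,.25383,.012],[.59369,.14244,.012],[.5995,.198,.024]):
    q=(T@np.r_[R.inv().apply(np.array(p)-s['position']),1])[:3]
    r=np.hypot(*q[:2]);th=np.arctan2(r,q[2]);uv=np.array([c['cx'],c['cy']])+c['fx']*th*q[:2]/r
    print('expect at 800px',(uv+.5)*800/560)
```

```text
(array([ 0.0035, -0.0006,  0.1634]), array([ 0.0003, -0.    , -0.0045]))
expect at 800px [400.58698292 197.46645849]
expect at 800px [401.43662989 350.73424964]
expect at 800px [400.96360547 280.96201429]
```

View pics/w1.png

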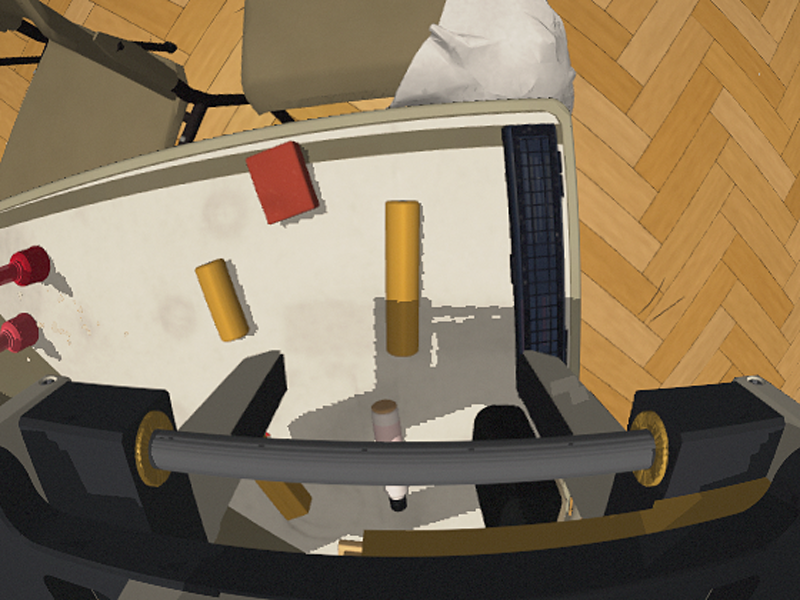

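The wrist view shows the bar from (403,202) to (402,355), about 3 mm nearer −y than predicted. It is plain round brass and centred between the fingers. Next I'll descend and grip.

Emit:
{"fn": "step_arm", "kwargs": {
  "dp": [
    [0.001, 0, 0.03],
    [0.001, 0, 0.07],
    [0.001, 0, 0.11],
    [0.001, 0, 0.14],
    [0.001, 0, 0.155],
    [0.001, 0, 0.163],
    [0.001, 0, 0.163],
    [0.001, 0, 0.163],
    [0.001, 0, 0.163],
    [0.001, 0, 0.163]
  ],
  "rotation": [
    [0, 0, -0.004],
    [0, 0, -0.004],
    [0, 0, -0.004],
    [0, 0, -0.004],
    [0, 0, -0.004],
    [0, 0, -0.004],
    [0, 0, -0.004],
    [0, 0, -0.004],
    [0, 0, -0.004],
    [0, 0, -0.004]
  ]
}}

```text
clock: 3.95
position: [0.6002, 0.1966, 0.0878]
tcp_rot: [179.9, -0.0, 84.0]
force: [0.6, -0.0, -0.1]
gripper_width: 0.0927
finger_force: 0.0
```

Emit:
{"fn": "step_arm", "kwargs": {
  "dp": [
    [0, 0, 0],
    [0, 0, 0],
    [0, 0, 0],
    [0, 0, 0],
    [0, 0, 0],
    [0, 0, 0],
    [0, 0, 0],
    [0, 0, 0],
    [0, 0, 0],
    [0, 0, 0]
  ],
  "rotation": [
    [0, 0, 0],
    [0, 0, 0],
    [0, 0, 0],
    [0, 0, 0],
    [0, 0, 0],
    [0, 0, 0],
    [0, 0, 0],
    [0, 0, 0],
    [0, 0, 0],
    [0, 0, 0]
  ],
  "hand": -1,
  "squeeze": 30
}}

```text
clock: 5.2
position: [0.6, 0.1964, 0.0872]
tcp_rot: [180.0, -0.0, 84.0]
force: [1.8, -0.0, -0.6]
gripper_width: 0.0231
finger_force: 30.0
```

Emit:
{"fn": "step_arm", "kwargs": {
  "dp": [
    [0, 0, -0.02],
    [0, 0, -0.06],
    [0, 0, -0.1],
    [0, 0, -0.14],
    [0, 0, -0.16],
    [0, 0, -0.16],
    [0, 0, -0.16],
    [0, 0, -0.16],
    [0, 0, -0.16],
    [0, 0, -0.16]
  ],
  "rotation": [
    [0, 0, 0],
    [0, 0, 0],
    [0, 0, 0],
    [0, 0, 0],
    [0, 0, 0],
    [0, 0, 0],
    [0, 0, 0],
    [0, 0, 0],
    [0, 0, 0],
    [0, 0, 0]
  ]
}}

```text
clock: 6.45
position: [0.5997, 0.1964, 0.2465]
tcp_rot: [-179.9, 0.0, 84.0]
force: [0.7, 1.3, -4.8]
gripper_width: 0.0233
finger_force: 30.0
```

Run:
```python
from h import *
print(get_state()['gripper_width'],go([.536,-.1017,.20],78.3))
```

```text
0.023262729396886467 (array([-0.3031, -0.0323,  0.0466]), array([-0.001 ,  0.0004,  0.1002]))
```

Emit:
{"fn": "step_arm", "kwargs": {
  "dp": [
    [-0.02, -0.002, 0],
    [-0.06, -0.006, 0],
    [-0.1, -0.011, 0],
    [-0.15, -0.016, 0.005],
    [-0.2, -0.021, 0.01],
    [-0.24, -0.026, 0.02],
    [-0.28, -0.03, 0.035],
    [-0.303, -0.032, 0.046],
    [-0.303, -0.032, 0.046],
    [-0.303, -0.032, 0.046]
  ],
  "rotation": [
    [0, 0, 0.01],
    [0, 0, 0.02],
    [0, 0, 0.04],
    [0, 0, 0.05],
    [0, 0, 0.06],
    [0, 0, 0.08],
    [0, 0, 0.09],
    [0, 0, 0.1],
    [0, 0, 0.1],
    [0, 0, 0.1]
  ]
}}

```text
clock: 7.7
position: [0.5365, -0.1017, 0.2016]
tcp_rot: [180.0, -0.0, 78.3]
force: [0.3, 0.7, -4.5]
gripper_width: 0.023
finger_force: 30.0
```

Run:
```python
from h import *
import cv2
print(get_state()['position'],get_state()['tcp_rot'],go([.536,-.1017,.124],78.3))
f=grab_frame('side')[:,:,::-1];g=grab_frame('top')[:,:,::-1]
a=cv2.resize(f[130:250,220:340],None,fx=3.3,fy=3.3,interpolation=cv2.INTER_CUBIC)
b=cv2.resize(g[130:250,290:410],None,fx=3.3,fy=3.3,interpolation=cv2.INTER_CUBIC)
cv2.imwrite('pics/c2.png',cv2.hconcat([a,b]))
```

```text
[ 0.53653376 -0.10170704  0.20157408] [ 1.79970920e+02 -1.50309561e-02  7.82770547e+01] (array([-0.0001, -0.0006,  0.0776]), array([ 0.0005, -0.0003, -0.0004]))
```

View pics/c2.png

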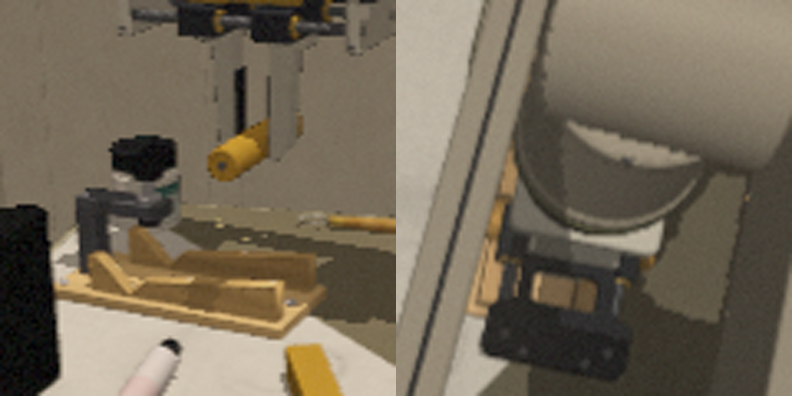

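The side crop shows the bar held at (225,160) above the rails, level and parallel to the cradle's y axis. I'll lower it to about 1 mm above contact.

Emit:
{"fn": "step_arm", "kwargs": {
  "dp": [
    [0, -0.0006, 0.01],
    [0, -0.0006, 0.025],
    [0, -0.0006, 0.04],
    [0, -0.0006, 0.055],
    [0, -0.0006, 0.065],
    [0, -0.0006, 0.072],
    [0, -0.0006, 0.076],
    [0, -0.0006, 0.079],
    [0, -0.0006, 0.08],
    [0, -0.0006, 0.08]
  ],
  "rotation": [
    [0, 0, 0],
    [0, 0, 0],
    [0, 0, 0],
    [0, 0, 0],
    [0, 0, 0],
    [0, 0, 0],
    [0, 0, 0],
    [0, 0, 0],
    [0, 0, 0],
    [0, 0, 0]
  ]
}}

```text
clock: 9.05
position: [0.5361, -0.1016, 0.1214]
tcp_rot: [180.0, -0.0, 78.3]
force: [0.6, 0.3, -4.8]
gripper_width: 0.0233
finger_force: 30.0
```

Emit:
{"fn": "step_arm", "kwargs": {
  "dp": [
    [0, 0, 0],
    [0, 0, 0.0003],
    [0, 0, 0.0006],
    [0, 0, 0.0009],
    [0, 0, 0.001],
    [0, 0, 0.001],
    [0, 0, 0.001],
    [0, 0, 0.001],
    [0, 0, 0.001],
    [0, 0, 0.001]
  ],
  "rotation": [
    [0, 0, 0],
    [0, 0, 0],
    [0, 0, 0],
    [0, 0, 0],
    [0, 0, 0],
    [0, 0, 0],
    [0, 0, 0],
    [0, 0, 0],
    [0, 0, 0],
    [0, 0, 0]
  ]
}}

```text
clock: 10.3
position: [0.5361, -0.1016, 0.1206]
tcp_rot: [180.0, 0.0, 78.3]
force: [-4.2, 0.5, 5.6]
gripper_width: 0.0231
finger_force: 30.0
```

The force reading shows the bar touching the rails, so I'll let go.

Emit:
{"fn": "step_arm", "kwargs": {
  "dp": [
    [0, 0, 0],
    [0, 0, 0],
    [0, 0, 0],
    [0, 0, 0],
    [0, 0, 0],
    [0, 0, 0],
    [0, 0, 0],
    [0, 0, 0],
    [0, 0, 0],
    [0, 0, 0]
  ],
  "rotation": [
    [0, 0, 0],
    [0, 0, 0],
    [0, 0, 0],
    [0, 0, 0],
    [0, 0, 0],
    [0, 0, 0],
    [0, 0, 0],
    [0, 0, 0],
    [0, 0, 0],
    [0, 0, 0]
  ],
  "hand": -0.1
}}

```text
clock: 11.55
position: [0.536, -0.1015, 0.1201]
tcp_rot: [-180.0, -0.0, 78.3]
force: [1.1, 0.8, -0.4]
gripper_width: 0.0417
finger_force: 0.2
```

Emit:
{"fn": "step_arm", "kwargs": {
  "dp": [
    [0, 0, -0.01],
    [0, 0, -0.03],
    [0, 0, -0.06],
    [0, 0, -0.1],
    [0, 0, -0.13],
    [0, 0, -0.13],
    [0, 0, -0.13],
    [0, 0, -0.13],
    [0, 0, -0.13],
    [0, 0, -0.13]
  ],
  "rotation": [
    [0, 0, 0],
    [0, 0, 0],
    [0, 0, 0],
    [0, 0, 0],
    [0, 0, 0],
    [0, 0, 0],
    [0, 0, 0],
    [0, 0, 0],
    [0, 0, 0],
    [0, 0, 0]
  ]
}}

```text
clock: 12.8
position: [0.5357, -0.1014, 0.2495]
tcp_rot: [-179.9, -0.0, 78.3]
force: [-0.1, -0.9, -0.1]
gripper_width: 0.0417
finger_force: 0.0
```

Run:
```python
from h import *
import cv2
print(get_state()['position'],go([.622,-.1195,.25],78.3))
f=grab_frame('side')[:,:,::-1];g=grab_frame('wrist')[:,:,::-1]
a=cv2.resize(f[170:240,230:330],None,fx=4,fy=4,interpolation=cv2.INTER_CUBIC)
b=cv2.resize(g,(400,280))
cv2.imwrite('pics/c3.png',cv2.hconcat([a,b]))
```

```text
[ 0.53574064 -0.10143425  0.24947506] (array([-0.0002,  0.0881, -0.0006]), array([-0.0011, -0.0001,  0.0002]))
```

View pics/c3.png

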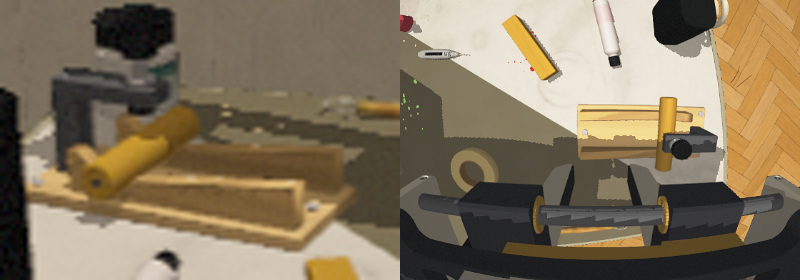

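The wrist and side views show the bar settled in the vee under the arm, parallel to the vee line, with the clamp still up. Next I'll close the fingers and go over the knob.

Emit:
{"fn": "step_arm", "kwargs": {
  "dp": [
    [0, 0.02, 0],
    [0, 0.05, 0],
    [0, 0.075, 0],
    [0, 0.088, 0],
    [0, 0.088, 0],
    [0, 0.088, 0],
    [0, 0.088, 0],
    [0, 0.088, 0],
    [0, 0.088, 0],
    [0, 0.088, 0]
  ],
  "rotation": [
    [0, 0, 0],
    [0, 0, 0],
    [0, 0, 0],
    [0, 0, 0],
    [0, 0, 0],
    [0, 0, 0],
    [0, 0, 0],
    [0, 0, 0],
    [0, 0, 0],
    [0, 0, 0]
  ],
  "hand": -1,
  "squeeze": 10
}}

```text
clock: 14.15
position: [0.6221, -0.1193, 0.2503]
tcp_rot: [180.0, 0.0, 78.3]
force: [-0.1, 0.1, 0.2]
gripper_width: 0.0005
finger_force: 0.0
```

Run:
```python
from h import *
e=w('side',230+93.5/4-.5,170+183.5/4-.5,.029)
a=np.radians(-11.67);d=e[:2]-[.6221,-.1195]
print('bar end in cradle (expect 0,.055):',d@[np.cos(a),np.sin(a)],d@[-np.sin(a),np.cos(a)])
print(get_state()['position'],go([.622,-.1195,.188],78.3))
```

```text
bar end in cradle (expect 0,.055): 0.00229944750877457 0.06087541443581138
[ 0.62211646 -0.11930972  0.25025062] (array([-0.0002, -0.0001,  0.0623]), array([0.0002, 0.    , 0.0002]))
```

The bar end measures (2, 61) mm in the cradle frame against an expected (0, 55), well within tolerance. Pressing now.

Emit:
{"fn": "step_arm", "kwargs": {
  "dp": [
    [0, 0, 0.015],
    [0, 0, 0.035],
    [0, 0, 0.05],
    [0, 0, 0.058],
    [0, 0, 0.06],
    [0, 0, 0.063],
    [0, 0, 0.066],
    [0, 0, 0.069],
    [0, 0, 0.071],
    [0, 0, 0.073]
  ],
  "rotation": [
    [0, 0, 0],
    [0, 0, 0],
    [0, 0, 0],
    [0, 0, 0],
    [0, 0, 0],
    [0, 0, 0],
    [0, 0, 0],
    [0, 0, 0],
    [0, 0, 0],
    [0, 0, 0]
  ]
}}

```text
clock: 15.4
position: [0.6225, -0.1194, 0.1775]
tcp_rot: [179.9, 0.0, 78.3]
force: [1.8, -0.3, 2.7]
gripper_width: 0.0006
finger_force: 1.4
```

Emit:
{"fn": "step_arm", "kwargs": {
  "dp": [
    [0, 0, 0.001],
    [0, 0, 0.002],
    [0, 0, 0.003],
    [0, 0, 0.004],
    [0, 0, 0.0045],
    [0, 0, 0.005],
    [0, 0, 0.005],
    [0, 0, 0.005],
    [0, 0, 0.005],
    [0, 0, 0.005]
  ],
  "rotation": [
    [0, 0, 0],
    [0, 0, 0],
    [0, 0, 0],
    [0, 0, 0],
    [0, 0, 0],
    [0, 0, 0],
    [0, 0, 0],
    [0, 0, 0],
    [0, 0, 0],
    [0, 0, 0]
  ]
}}

```text
clock: 16.65
position: [0.6221, -0.1193, 0.172]
tcp_rot: [-180.0, -0.0, 78.3]
force: [2.1, -0.7, 1.8]
gripper_width: 0.0003
finger_force: 0.8
```

Only friction so far, with the clamp at about 0.014. A little more.

Emit:
{"fn": "step_arm", "kwargs": {
  "dp": [
    [0, 0, 0.0003],
    [0, 0, 0.0006],
    [0, 0, 0.0009],
    [0, 0, 0.0012],
    [0, 0, 0.0015],
    [0, 0, 0.0015],
    [0, 0, 0.0015],
    [0, 0, 0.0015],
    [0, 0, 0.0015],
    [0, 0, 0.0015]
  ],
  "rotation": [
    [0, 0, 0],
    [0, 0, 0],
    [0, 0, 0],
    [0, 0, 0],
    [0, 0, 0],
    [0, 0, 0],
    [0, 0, 0],
    [0, 0, 0],
    [0, 0, 0],
    [0, 0, 0]
  ]
}}

```text
clock: 17.9
position: [0.6221, -0.1193, 0.1712]
tcp_rot: [-180.0, 0.0, 78.3]
force: [-2.0, 0.3, 6.6]
gripper_width: 0.0004
finger_force: 3.4
```

The force rose to 6.6 N at 171 mm, so the foot is on the bar. I'll retreat.

Emit:
{"fn": "step_arm", "kwargs": {
  "dp": [
    [0, 0, -0.005],
    [0, 0, -0.02],
    [0, 0, -0.05],
    [0, 0, -0.09],
    [0, 0, -0.12],
    [0, -0.05, -0.12],
    [0, -0.1, -0.12],
    [0, -0.14, -0.12],
    [0, -0.15, -0.12],
    [0, -0.15, -0.12]
  ],
  "rotation": [
    [0, 0, 0],
    [0, 0, 0],
    [0, 0, 0],
    [0, 0, 0],
    [0, 0, 0],
    [0, 0, 0],
    [0, 0, 0],
    [0, 0, 0],
    [0, 0, 0],
    [0, 0, 0]
  ]
}}

```text
clock: 19.15
position: [0.4755, -0.089, 0.2917]
tcp_rot: [179.9, 0.0, 78.3]
force: [0.2, -0.5, -0.6]
gripper_width: 0.0004
finger_force: 0.0
```

Run:
```python
from h import *
import cv2
f=grab_frame('side')[:,:,::-1];g=grab_frame('wrist')[:,:,::-1]
a=cv2.resize(f[170:240,230:330],None,fx=4,fy=4,interpolation=cv2.INTER_CUBIC)
cv2.imwrite('pics/c4.png',cv2.hconcat([a,cv2.resize(g,(400,280))]))
```

```text
(no output)
```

View pics/c4.png

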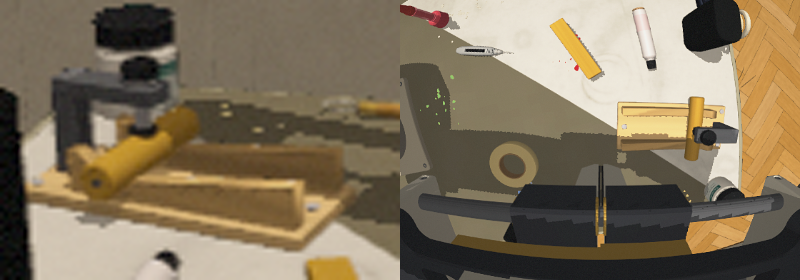

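The side crop shows the knob at (140,68) pressed down and its foot on the bar at (143,128). The bar is seated and the arm is clear.

```bash
python3 -c "from rig import *;print(job_done())"
```

```text
the job is handed in; nothing more can be done
None
```

The long round bar rolled into the vee and came to rest there, then I pressed the clamp until its foot sat on the bar, backed the arm clear and handed the job in; no verdict was returned.

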